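# Roll the press spindle in its V-block until a flat faces up, and clamp it

## Robot

A 6-joint arm with a two-finger parallel gripper is mounted at the origin on a cart in front of the work surface, level with it; the furniture and walls round the work are solid. World frame = base frame: x ahead of the robot, y to its left, z up, the work surface at z = 0. Lengths are in mm, angles in rad, forces in N, time in s.
With the tool pointing down it reaches from about 325 to 900 mm from the base axis. Payload 6.1 kg.
Tool frame: the origin (TCP) lies between the finger pads; the fingertips stand 19 mm ahead of it and the grasp point (between the pads) is the TCP; z points along the fingers, y is the direction in which the jaws open and shut (so a half turn about z gives the same grasp; the last joint's range is limited). The gripper opens to 87 mm and grips with 3 to 60 N. Pads are 19 mm wide; open, the fingers measure 117 mm over their backs; the gripper's body (75 mm by 190 mm) begins 51 mm behind the grasp point.
Start: joints at [-1.346, 0.22, 1.526, -0, 1.395, -0.126], TCP at [214.773, -586.931, 241.538] pointing down, gripper open.
Joint ranges: [-2.98, 2.98], [-0.91, 2.08], [0.09, 2.57], [-1.24, 4.39], [0.2, 2.65], [-2.68, 2.68]. Speed limits (rad/s): [2.57, 2.57, 3.01, 3.14, 3.14, 3.14].

## Interface

Orientations are given as a unit quaternion [x, y, z, w].
In Python, from rig import robot gives the robot as it stands. The module is installed in compiled form; this text tells all that it offers.
- The arm moves only by the tool drive_tool, never from a script. Its argument "series" is a list of rows, each an object with "offset": the shift along the tool's x, y, z in mm, a list of three; "rotation": the turn, a rotation vector about the tool's x, y, z in degrees, a list of three; "fingers": the closure in counts, from 0 (fully open) to 255 (shut). In form: [{"offset": [x, y, z], "rotation": [rx, ry, rz], "fingers": fingers}, ...]. A call has exactly 5 rows; each row is the pose to reach, as a shift and turn from the pose commanded when the call began, along the tool's axes at that moment; what a row does not reach only later rows make up. A row lasts 1/12 s, in which the tool goes at most 41.7 mm and 7.16 degrees, less where a joint would pass 70% of its speed; a pose out of reach is approached as far as the arm can. A call with a gripper value outside its range is refused whole. The fingers move at their own pace and stop on an object; "force" is the grip in N (left out, the last holds). Time passes only in rows, so rows that repeat a pose let the fingers close, or fill a call up. It gives the time, the measured TCP pose, the force and the opening at its end, in the units of the state.
- robot.read_state(): the state, without advancing time (a new reading comes with each control period).
- robot.grab_frame(name): name is "side" or "top" or "wrist"; returns the picture (384x512x3 uint8, blue, green, red); there is no depth.
- robot.camera_model(name): a dict with "intrinsics" (3x3 intrinsics, pixels), "k1" (the pictures are not rectified: a ray, as slopes to the right and down, at radius r is drawn at 1 + k1 r^2 times it, then the intrinsics apply), "view" (4x4, takes a point from world to camera coordinates); the wrist camera has in their place "tool_from_camera" (4x4, takes a point from camera to tool coordinates, whose origin is the TCP and whose axes are the flange's). Camera axes: x right, y down, z forward; pixel columns grow to the right and rows downward; lengths in mm; the calibration is good to about 2 mm. A picture is of the moment at which its call begins: read the wrist's pose just before it. camera_model takes no time and is no camera call.
- robot.close_job(): hands the job in, once; it reports no verdict.
Trained networks look in the newest picture that a camera, given by its name, has taken for a name from the list of things; names that differ only in an ending like _2 or _b are one class to them, and where a whole thing is asked for, a point or a joint stands for the part that bears it (a point fixed in the world has none). Each returns a list of dicts, best first, with "p" (0 to 1); they miss things now and then, are a little off and sometimes report something else, mostly with a low value. They report only what shows in the picture. A call takes as long as a camera call.
- robot.boxes_of(camera, label): "rect" ([centre column, centre row, width, height] as shares, 0 to 1, of the picture: columns of its width, rows of its height, round what is visible of it).
- robot.regions_of(camera, label): "pixels" (384x512 bool, what is visible of it) and "rect" ([centre column, centre row, width, height] as shares, 0 to 1, of the picture: columns of its width, rows of its height, round what is visible of it).
- robot.place_of(camera, label): "centre" ([row, column] as shares, 0 to 1, of the picture: columns of its width, rows of its height: a listed point, or the origin of a listed thing).
The state is a dict: "clock": time; "joints": joint angles; "qd": joint speeds; "effort": joint torques, N m; "tool_pos": TCP position; "tcp_rot": TCP orientation; "contact_force": force on the tool from outside, world axes, zero at the start; "moment": the same for the moment, N m; "width": finger opening in mm.
Only numpy, scipy, OpenCV 4.12 (cv2) and the standard library are available. Lean on these libraries where they do the work, as an engineer would, in place of code of your own. Each camera call takes 0.05 s, during which the arm holds its last target.

## Task

Set up the press spindle for drilling its set-screw hole. It lies in the V-block with its two milled flats turned away from the top: roll it in the V by pushing on the cross bar through its head until one of the flats faces straight up (either one will do), leaving it lying in the V where it is; then swing the hinged clamp arm over and press it fully down, so that its brass pad sits flush on that flat. Do not disturb the loose things lying around it.

Things in the scene. Friction and masses are not known exactly. Their poses are not given: they have to be found in the camera images.
- spindle: Loose steel press spindle, about 0.75 kg, lying level in the V. Origin on its axis; z runs along it to the head. Shaft 28 mm dia, z = -74 to 57 mm; two opposite flats 21 mm wide, z = -50 to -10, each 9 mm off the axis; head 33 mm dia, z = 56 to 78. y is the flats' normal: a flat faces up when y points straight up or down; x, along the cross bar, is then level.
- bar_end_a (a point): End of the cross bar on the spindle's +x side: on the bar's axis, 51 mm from the spindle's axis, at spindle z = 67 mm. The bar is 10 mm dia steel, its last 9 mm a black cap 13 mm dia. At the start it slopes 35 degrees or more from level, either way, or stands upright. The spindle is balanced and friction holds it at any angle; pushing the bar sideways or down with 2 to 6 N rolls it.
- bar_end_b (a point): The like end of the cross bar on the spindle's -x side, 51 mm from the spindle's axis. The lower end swings clear of the table.
- v_block: Steel V-block fixed to the table, 114 mm long, 68 wide, top 60 mm above the table, 90 degree groove. Origin on the seated spindle's axis, 62 mm above the table. z runs along the groove to the spindle's head (robot's left), y up, x level, from the clamp's hinge towards the robot. It spans x = +-34, y = -50 to -2, z = -64 to 50 mm, on a plate 130 x 122 x 12 mm; head and bar overhang its z = 50 end.
- clamp_arm (a joint): Clamp arm's angle, rad: 0 when level with its pad flush on an upward flat, growing as it opens, 1.57 upright; stops at -0.06 and 1.65. It starts open, 1.05 to 1.5. The hinge is stiff: the arm stays where it is left and takes about 3 N at the thumb rest to move. With the round of the spindle up it stops at about 0.1.
- clamp_hinge (a point): Midpoint of the clamp's hinge axis, at V-block x = -45, y = 17, z = -30 mm, on the side away from the robot; the axis runs along the V-block's z. Two dark steel lugs stand at it, 36 mm wide over both, up to 9 mm above this point.
- clamp_tip (a point): Middle of the ribbed outer face of the black thumb rest (24 x 26 x 9 mm) at the arm's free end, 68 mm from the hinge: the upper face when closed, the far face from the robot when open; push here. The arm, a dark steel bar 18 mm wide and 9 thick, swings towards the robot and down over the block. Its brass pad, 18 x 16 mm, is under it 45 mm from the hinge, a nut 4 mm proud above that.
- side_cutters: side cutters with blue handles, 118 mm long, lying flat; a bystander; origin at the centre of its underside.
- marker_pen: white marker pen with a black cap, 131 mm long, lying flat; a bystander; origin at the centre of its underside.
- tape: roll of black tape, 98 mm across, 18 mm high, lying flat; a bystander; origin at the centre of its underside.
- spool: black spool of solder wire, 62 mm across, 47 mm high; a bystander; origin at the centre of its underside.
- gauge_plug: plug gauge, a pale grey double-ended rod with a red ring, 85 mm long and 17 mm thick, lying flat; a bystander; origin at the centre of its underside.

How it is judged (in metres and radians):
On the way:
1. a flat of the spindle faces up (within 7 degrees) while the clamp is still open (angle between the y axis of spindle and the y axis of v_block, either way round below 0.122 rad and value of joint clamp_arm above 0.4 rad), for 0.2 s.
At the end, for the whole second after the job is handed in: The spindle lies at rest, seated in the V (axis within 3 mm of its place, within 12 mm along the groove), one of its flats faces up within 7 degrees, and the clamp arm is pressed down onto that flat (joint below 0.035 rad) (angle between the y axis of spindle and the y axis of v_block, either way round below 0.122 rad and value of joint clamp_arm below 0.035 rad and angle between the z axis of spindle and the z axis of v_block, either way round below 0.05 rad and y of spindle in the frame of v_block between -0.003 and 0.003 m and x of spindle in the frame of v_block between -0.003 and 0.003 m and z of spindle in the frame of v_block between -0.012 and 0.012 m and linear speed of spindle below 0.01 m/s and angular speed of spindle below 0.1 rad/s); the robot touches nothing.
It fails at once if a loose bystander was moved more than 25 mm (distance of any of side_cutters, marker_pen, tape, spool, gauge_plug from where it was at the start of the episode above 0.025 m).
It also fails if it takes over 42 s, if anything falls off the work surface, if the arm or the gripper's body presses on something with over 40 N, if the wrist force passes 120 N, or if a joint passes its speed limit or range.

## Working session

There is one attempt and no reset: what is moved stays moved. The work goes in short steps, Python scripts to look and compute and a tool call to move; the robot and the scene stay as the last step left them, time stands still between calls to the robot, and variables do not carry over. Pictures are saved under pics/ and viewed, and the job is handed in when it is done.

Besides the shell and the picture viewer there is one more tool, called as name(argument=value, ...), one argument or row to a line, values as JSON. drive_tool: Moves the arm, as the interface text tells. Its arguments: {"type":"object","properties":{"series":{"type":"array"},"force":{"type":"number"}},"required":["series"]}

```bash
mkdir -p pics; cat > h.py <<'E'
import numpy as np, cv2
from rig import robot
from scipy.spatial.transform import Rotation as R
def snap(n,f):
    im=robot.grab_frame(n); cv2.imwrite('pics/'+f,im); return im
E
python3 - <<'E'
from h import *
s=robot.read_state(); print(s)
for n in ('side','top'):
    snap(n,n+'0.png'); m=robot.camera_model(n); print(n,np.round(m['intrinsics'],1).tolist(),m['k1'],np.round(m['view'],3).tolist())
print(robot.camera_model('wrist'))
for n in ('side','top'):
  for l in ('bar_end_a','bar_end_b','clamp_hinge','clamp_tip','v_block','spindle'):
    try: print(n,l,[(round(d['p'],2),np.round(np.array(d['centre'])*[384,512],1).tolist()) for d in robot.place_of(n,l)[:3]])
    except Exception as e: print(n,l,e)
print(robot.read_state()['clock'])
E
```

```text
{'clock': 0.0, 'joints': array([-1.34611024e+00,  2.21233555e-01,  1.52756552e+00,  1.79073953e-06,
        1.39466593e+00, -1.26088907e-01]), 'qd': array([ 0.00059022, -0.00048724,  0.00064264, -0.00031121,  0.00192228,
        0.00142108]), 'effort': array([-3.72629816e-03, -4.94620621e+01, -3.87381005e+01,  6.98558358e-02,
        5.68379543e-02, -1.45172858e-04]), 'tool_pos': array([ 214.64534898, -586.39707847,  240.45672479]), 'tcp_rot': array([ 9.84658595e-01,  1.74489470e-01, -4.52533093e-05, -9.35084988e-04]), 'contact_force': array([ 0.15504833,  0.28887836, -0.90440217]), 'moment': array([ 0.03890099, -0.01564134,  0.00177214]), 'width': 87.29685339993166}
side [[431.8, 0.0, 249.3], [0.0, 431.8, 190.5], [0.0, 0.0, 1.0]] -0.06325399109005889 [[-0.913, -0.407, -0.01, 484.933], [-0.199, 0.467, -0.862, 155.422], [0.355, -0.785, -0.507, 1134.794], [0.0, 0.0, 0.0, 1.0]]
top [[394.5, 0.0, 253.2], [0.0, 394.5, 195.8], [0.0, 0.0, 1.0]] -0.003180790101360344 [[0.024, -1.0, -0.005, 52.543], [-0.998, -0.024, -0.066, 498.276], [0.066, 0.006, -0.998, 909.739], [0.0, 0.0, 0.0, 1.0]]
{'in
[... 497 characters left out ...]
00000000e+00,  0.00000000e+00,
         1.00000000e+00]])}
side bar_end_a [(0.62, [224.1, 262.0]), (0.58, [197.9, 254.6])]
side bar_end_b [(0.62, [224.1, 262.0]), (0.58, [197.9, 254.6])]
side clamp_hinge [(0.72, [247.5, 200.4]), (0.67, [185.7, 246.1])]
side clamp_tip [(0.56, [165.9, 250.3])]
side v_block [(0.74, [201.7, 253.6]), (0.46, [178.0, 254.4]), (0.36, [194.6, 255.8])]
side spindle [(0.67, [196.9, 255.3])]
top bar_end_a [(0.91, [182.3, 234.1]), (0.73, [211.5, 239.5])]
top bar_end_b [(0.91, [182.3, 234.1]), (0.73, [211.5, 239.5])]
top clamp_hinge [(0.74, [178.0, 275.3])]
top clamp_tip [(0.63, [184.9, 280.0])]
top v_block [(0.79, [196.8, 261.1])]
top spindle [(0.72, [197.0, 267.7])]
0.7
```

```bash
python3 - <<'E'
import cv2
a=cv2.imread('pics/side0.png');b=cv2.imread('pics/top0.png')
cv2.imwrite('pics/side0z.png',cv2.resize(a[120:280,150:350],None,fx=4,fy=4,interpolation=cv2.INTER_CUBIC)[:600,:800])
cv2.imwrite('pics/top0z.png',cv2.resize(b[120:270,170:370],None,fx=4,fy=4,interpolation=cv2.INTER_CUBIC))
E
```

```text
(no output)
```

View pics/side0.png

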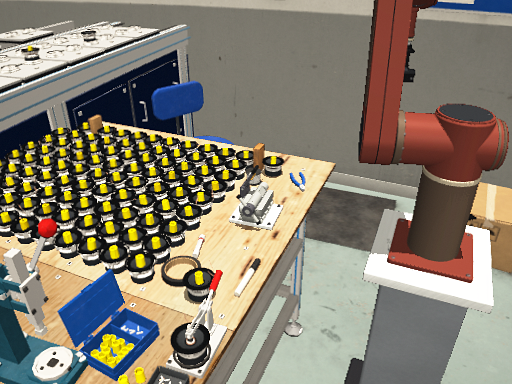

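View pics/top0.png

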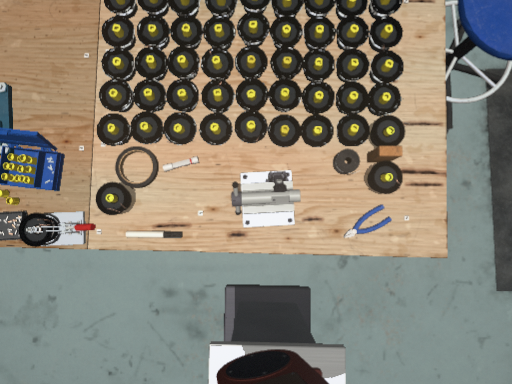

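```bash
ls pics
```

```text
side0.png
side0z.png
top0.png
top0z.png
```

View pics/side0z.png

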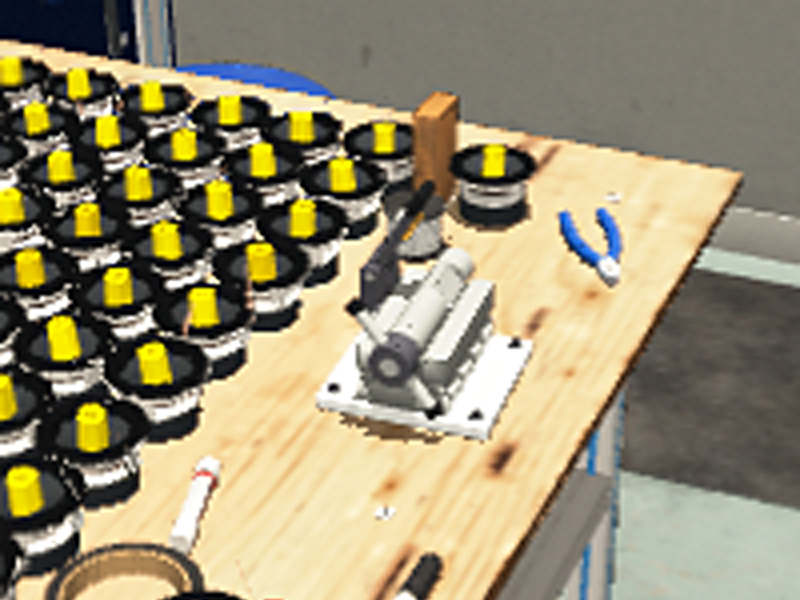

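View pics/top0z.png

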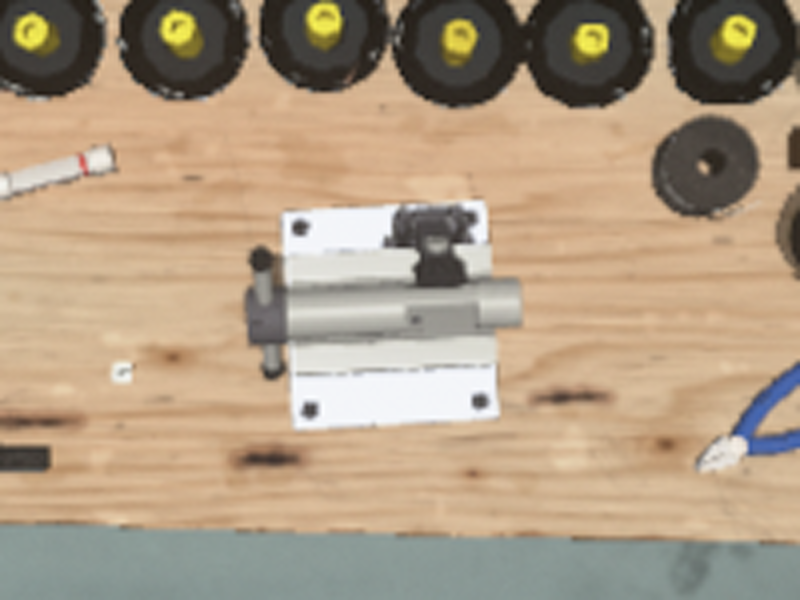

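Side view: bar's far end is high at about px (240,197) and its near end low at about (259,222). The clamp is open at about (250,166). Top view: caps at (235,184) and (238,212), V-block plate centred near (267,199), bystanders well clear. Next, measuring.

```bash
cat >> h.py <<'E'
def rays(name,px,state=None):
    """px list of (col,row) -> origin, dirs world"""
    m=robot.camera_model(name); K=np.array(m['intrinsics']); k1=m['k1']
    p=np.atleast_2d(np.array(px,float)); d=np.c_[(p[:,0]-K[0,2])/K[0,0],(p[:,1]-K[1,2])/K[1,1]]
    u=d.copy()
    for _ in range(20): u=d/(1+k1*(u**2).sum(1,keepdims=True))
    c=np.c_[u,np.ones(len(u))]
    if name=='wrist':
        T=np.array(m['tool_from_camera']); Rt=R.from_quat(state['tcp_rot']).as_matrix()
        Rw=Rt@T[:3,:3]; o=Rt@T[:3,3]+state['tool_pos']
    else:
        V=np.array(m['view']); Rw=V[:3,:3].T; o=-Rw@V[:3,3]
    D=c@Rw.T; return o,D/np.linalg.norm(D,axis=1,keepdims=True)
def project(name,P,state=None):
    m=robot.camera_model(name); K=np.array(m['intrinsics']); k1=m['k1']; P=np.atleast_2d(P)
    if name=='wrist':
        T=np.array(m['tool_from_camera']); Rt=R.from_quat(state['tcp_rot']).as_matrix()
        Rw=Rt@T[:3,:3]; o=Rt@T[:3,3]+state['tool_pos']; c=(P-o)@Rw
    else:
        V=np.array(m['view']); c=P@V[:3,:3].T+V[:3,3]
    u=c[:,:2]/c[:,2:]; u=u*(1+k1*(u**2).sum(1,keepdims=True))
    return u*[K[0,0],K[1,1]]+K[:2,2]
def at_z(name,px,z,state=None):
    o,D=rays(name,px,state); return o+D*((z-o[2])/D[:,2])[:,None]
def tri(obs):
    A=np.zeros((3,3));b=np.zeros(3)
    L=[]
    for o,d in obs:
        M=np.eye(3)-np.outer(d,d);A+=M;b+=M@o;L.append((o,M))
    x=np.linalg.solve(A,b); return x,[round(float(np.linalg.norm(M@(x-o))),1) for o,M in L]
E
python3 - <<'E'
from h import *
z=lambda u,v:(u/4+170-.375,v/4+120-.375)
c=at_z('top',[z(283,212),z(485,202),z(499,416),z(294,429)],12)
print('plate',np.round(c,1).tolist(),c.mean(0), [np.linalg.norm(c[i]-c[(i+1)%4]) for i in range(4)])
zs=lambda u,v:(u/4+150-.375,v/4+120-.375)
c=at_z('side',[zs(318,402),zs(487,437),zs(533,345)],12); print('plate side',np.round(c,1).tolist())
def two(pt,ps):
    o,d=rays('top',[pt]);o2,d2=rays('side',[ps]); x,e=tri([(o,d[0]),(o2,d2[0])]); print(np.round(x,1),e); return x
a=two(z(262,258),zs(360,308)); b=two(z(272,371),zs(434,411))
print((a+b)/2,np.linalg.norm(a-b),(a-b))
two(z(440,270),zs(385,285))
E
```

```text
plate [[551.5, 96.5, 12.0], [560.3, -23.0, 12.0], [434.1, -33.6, 12.0], [423.5, 86.6, 12.0]] [492.38073669  31.60889565  12.        ] [np.float64(119.82258652581683), np.float64(126.6861057947136), np.float64(120.59731971086332), np.float64(128.36714520839337)]
plate side [[547.6, 104.8, 12.0], [420.2, 97.0, 12.0], [432.0, -27.4, 12.0]]
[514.5 103.1  98.2] [1.3, 1.3]
[457.9 100.2  25.7] [1.0, 1.0]
[486.17476861 101.62995823  61.90502746] 92.01252363525077 [56.57761277  2.89010653 72.50465863]
[524.9  10.1  62.8] [11.0, 11.0]
```

```bash
cat >> h.py <<'E'
def down(yaw):  # tool pointing down with tool y at angle yaw (deg) from world x
    a=np.radians(yaw); y=np.array([np.cos(a),np.sin(a),0]); z=np.array([0,0,-1.]); x=np.cross(y,z)
    return R.from_matrix(np.c_[x,y,z])
def step(p0,r0,p1,r1):
    off=r0.inv().apply(np.array(p1)-p0); rv=(r0.inv()*r1).as_rotvec(degrees=True); return np.round(off,1).tolist(),np.round(rv,2).tolist()
def cur():
    s=robot.read_state(); return s,s['tool_pos'],R.from_quat(s['tcp_rot'])
E
python3 - <<'E'
from h import *
s,p,r=cur(); p=np.array([214.773,-586.931,241.538]); 
y=r.as_matrix()[:,1]; ya=np.degrees(np.arctan2(y[1],y[0])); print(ya)
t=np.array([495,75,235.]); n=4
for i in range(n):
    f=lambda k:p+(t-p)*k/n; g=lambda k: down(ya+(4.5-ya)*k/n)
    print(step(f(i),g(i),f(i+1),g(i+1)), np.hypot(*f(i)[:2]))
E
```

```text
-69.9009359772185
([122.7, -131.3, 1.6], [0.0, 0.0, -18.6]) 624.9923521852088
([158.1, -85.3, 1.6], [0.0, 0.0, -18.6]) 508.6714203816891
([177.1, -30.4, 1.6], [0.0, 0.0, -18.6]) 437.5645838873388
([177.6, 27.6, 1.6], [0.0, 0.0, -18.6]) 434.46966956063227
```

drive_tool(
  series=[
    {"offset":[24.5,-26.3,0.3],"rotation":[0,0,-3.72],"fingers":255},
    {"offset":[49,-52.5,0.6],"rotation":[0,0,-7.44],"fingers":255},
    {"offset":[73.6,-78.8,1],"rotation":[0,0,-11.16],"fingers":255},
    {"offset":[98.2,-105,1.3],"rotation":[0,0,-14.9],"fingers":255},
    {"offset":[122.7,-131.3,1.6],"rotation":[0,0,-18.6],"fingers":255},
  ],
)

```text
clock: 1.12
tool_pos: [285.2, -420.0, 239.9]
tcp_rot: [0.943, 0.333, 0.0, 0.0]
contact_force: [0.4, 0.6, 0.0]
width: 61.3
```

drive_tool(
  series=[
    {"offset":[31.6,-17.1,0.3],"rotation":[0,0,-3.72],"fingers":255},
    {"offset":[63.2,-34.1,0.6],"rotation":[0,0,-7.44],"fingers":255},
    {"offset":[94.9,-51.2,1],"rotation":[0,0,-11.16],"fingers":255},
    {"offset":[126.5,-68.2,1.3],"rotation":[0,0,-14.9],"fingers":255},
    {"offset":[158.1,-85.3,1.6],"rotation":[0,0,-18.6],"fingers":255},
  ],
)

```text
clock: 1.53
tool_pos: [355.3, -254.5, 238.6]
tcp_rot: [0.877, 0.481, 0.0, 0.0]
contact_force: [1.0, -0.0, 0.1]
width: 27.9
```

drive_tool(
  series=[
    {"offset":[35.4,-6.1,0.3],"rotation":[0,0,-3.72],"fingers":255},
    {"offset":[70.8,-12.2,0.6],"rotation":[0,0,-7.44],"fingers":255},
    {"offset":[106.3,-18.2,1],"rotation":[0,0,-11.16],"fingers":255},
    {"offset":[141.7,-24.3,1.3],"rotation":[0,0,-14.9],"fingers":255},
    {"offset":[177.1,-30.4,1.6],"rotation":[0,0,-18.6],"fingers":255},
  ],
)

```text
clock: 1.95
tool_pos: [425.5, -88.9, 237.2]
tcp_rot: [0.788, 0.616, 0.0, 0.001]
contact_force: [0.9, -0.3, -0.4]
width: 1.3
```

drive_tool(
  series=[
    {"offset":[35.5,5.5,0.3],"rotation":[0,0,-3.72],"fingers":255},
    {"offset":[71,11,0.6],"rotation":[0,0,-7.44],"fingers":255},
    {"offset":[106.6,16.6,1],"rotation":[0,0,-11.16],"fingers":255},
    {"offset":[142.1,22.1,1.3],"rotation":[0,0,-14.9],"fingers":255},
    {"offset":[177.6,27.6,1.6],"rotation":[0,0,-18.6],"fingers":255},
  ],
)

```text
clock: 2.37
tool_pos: [495.5, 76.9, 235.5]
tcp_rot: [0.678, 0.736, 0.0, 0.0]
contact_force: [0.4, 1.0, -0.3]
width: 0.4
```

```bash
python3 - <<'E'
from h import *
s,p,r=cur(); print(s['clock'],p,r.as_matrix().round(3).tolist(),s['contact_force'])
im=snap('wrist','w1.png')
for l in ('bar_end_a','clamp_tip','clamp_hinge','v_block','spindle'):
    for d in robot.place_of('wrist',l)[:2]:
        print(l,round(d['p'],2),np.round(np.array(d['centre'])*[384,512],1).tolist())
s2=robot.read_state();print(s2['tool_pos'],s2['clock'])
E
```

```text
2.3667 [495.5385297   76.85120537 235.45387583] [[-0.082, 0.997, 0.001], [0.997, 0.082, -0.0], [-0.0, 0.001, -1.0]] [ 0.44667673  1.03362371 -0.26823724]
bar_end_a 0.83 [142.6, 220.7]
bar_end_a 0.68 [158.3, 285.7]
clamp_hinge 0.84 [241.9, 297.4]
v_block 0.64 [209.0, 253.5]
spindle 0.84 [209.5, 250.5]
[494.81027767  74.35408575 235.07226242] 2.6667
```

View pics/w1.png

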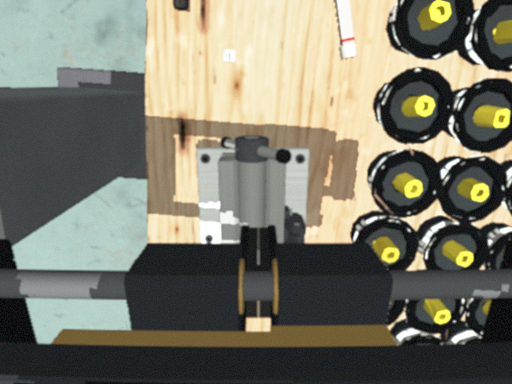

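```bash
python3 - <<'E'
from h import *
s,p,r=cur(); im=snap('wrist','w2.png')
print(p,project('wrist',[[514.5,103.1,98.2],[457.9,100.2,25.7],[551.5,96.5,12],[423.5,86.6,12]],s).round(1))
cv2.imwrite('pics/w2z.png',cv2.resize(im[110:250,180:330],None,fx=4,fy=4,interpolation=cv2.INTER_CUBIC))
E
```

```text
[494.81027767  74.35408575 235.07226242] [[282.1 154.1]
 [225.  139.8]
 [308.6 147.8]
 [195.3 147.6]]
```

View pics/w2z.png

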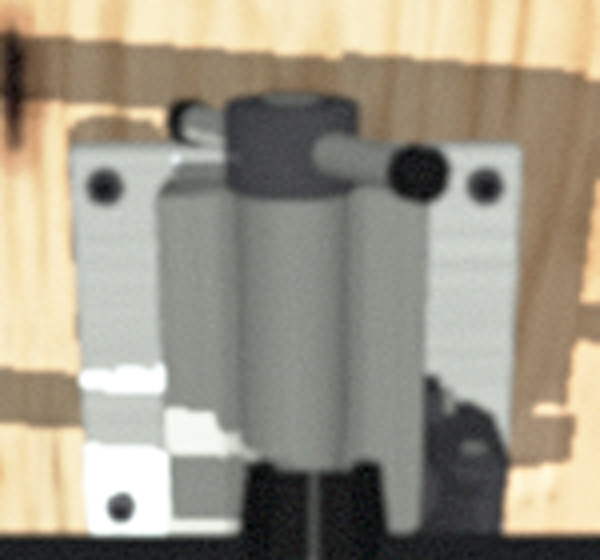

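drive_tool(
  series=[
    {"offset":[5.5,6.9,19],"rotation":[0,0,0],"fingers":255},
    {"offset":[10.9,13.8,38],"rotation":[0,0,0],"fingers":255},
    {"offset":[16.4,20.6,57],"rotation":[0,0,0],"fingers":255},
    {"offset":[21.8,27.5,76],"rotation":[0,0,0],"fingers":255},
    {"offset":[27.3,34.4,95],"rotation":[0,0,0],"fingers":255},
  ],
)

```text
clock: 3.13
tool_pos: [527.5, 103.6, 139.6]
tcp_rot: [0.68, 0.733, 0.0, 0.0]
contact_force: [0.2, 0.9, 0.0]
width: 0.7
```

drive_tool(
  series=[
    {"offset":[0,0,4],"rotation":[0,0,0],"fingers":255},
    {"offset":[0,0,9],"rotation":[0,0,0],"fingers":255},
    {"offset":[0,0,14],"rotation":[0,0,0],"fingers":255},
    {"offset":[0,0,19],"rotation":[0,0,0],"fingers":255},
    {"offset":[0,0,24],"rotation":[0,0,0],"fingers":255},
  ],
)

```text
clock: 3.55
tool_pos: [529.2, 104.7, 117.9]
tcp_rot: [0.679, 0.734, 0.002, 0.002]
contact_force: [6.0, 2.9, 10.7]
width: 0.8
```

```bash
python3 - <<'E'
from h import *
s,p,r=cur(); print(s['clock'],p,s['contact_force'])
im=snap('wrist','w3.png'); b=snap('side','s3.png'); s,p,r=cur(); print(p)
cv2.imwrite('pics/w3z.png',np.hstack([cv2.resize(im[110:310,180:330],None,fx=2.5,fy=2.5,interpolation=cv2.INTER_CUBIC),cv2.resize(b[150:250,190:290],(400,500))]))
E
```

```text
3.55 [529.17766828 104.73005099 117.92671997] [ 5.98045665  2.89249246 10.72416624]
[529.50357455 104.73880904 118.03382627]
```

View pics/w3z.png

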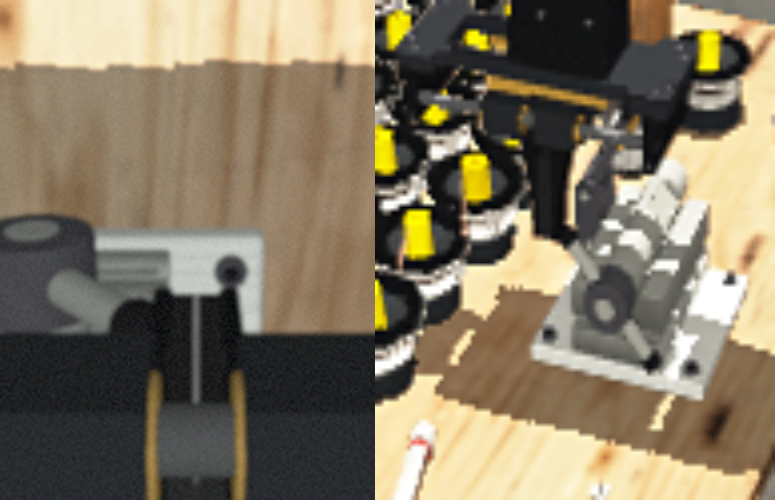

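Wrist view: the cap lies just inside the left finger edge, so I'm pressing its end face with no torque. I'll retreat, shift about 10 mm towards the axis, and push again.

drive_tool(
  series=[
    {"offset":[0,0,-8],"rotation":[0,0,0],"fingers":255},
    {"offset":[0,-2,-15],"rotation":[0,0,0],"fingers":255},
    {"offset":[0,-11,-15],"rotation":[0,0,0],"fingers":255},
    {"offset":[0,-11,-15],"rotation":[0,0,0],"fingers":255},
    {"offset":[0,-11,-10],"rotation":[0,0,0],"fingers":255},
  ],
)

```text
clock: 4.07
tool_pos: [516.1, 104.0, 126.9]
tcp_rot: [0.679, 0.734, 0.001, 0.0]
contact_force: [0.6, 0.8, -0.5]
width: 0.6
```

drive_tool(
  series=[
    {"offset":[0,0,3],"rotation":[0,0,0],"fingers":255},
    {"offset":[0,0,6],"rotation":[0,0,0],"fingers":255},
    {"offset":[0,0,9],"rotation":[0,0,0],"fingers":255},
    {"offset":[0,0,12],"rotation":[0,0,0],"fingers":255},
    {"offset":[0,0,15],"rotation":[0,0,0],"fingers":255},
  ],
)

```text
clock: 4.48
tool_pos: [522.4, 105.1, 115.3]
tcp_rot: [0.679, 0.734, 0.006, 0.004]
contact_force: [9.4, 5.2, 16.8]
width: 0.4
```

```bash
python3 - <<'E'
from h import *
s,p,r=cur(); print(s['clock'],p,s['contact_force'])
im=snap('wrist','w4.png'); b=snap('side','s4.png'); s,p,r=cur(); print(p)
cv2.imwrite('pics/w4z.png',np.hstack([cv2.resize(im[110:310,180:330],None,fx=2.5,fy=2.5,interpolation=cv2.INTER_CUBIC),cv2.resize(b[150:250,190:290],(400,500))]))
E
```

```text
4.4833 [522.35098202 105.09437938 115.25146616] [ 9.4369473   5.2324404  16.79899516]
[522.48832429 105.06645378 115.2113618 ]
```

View pics/w4z.png

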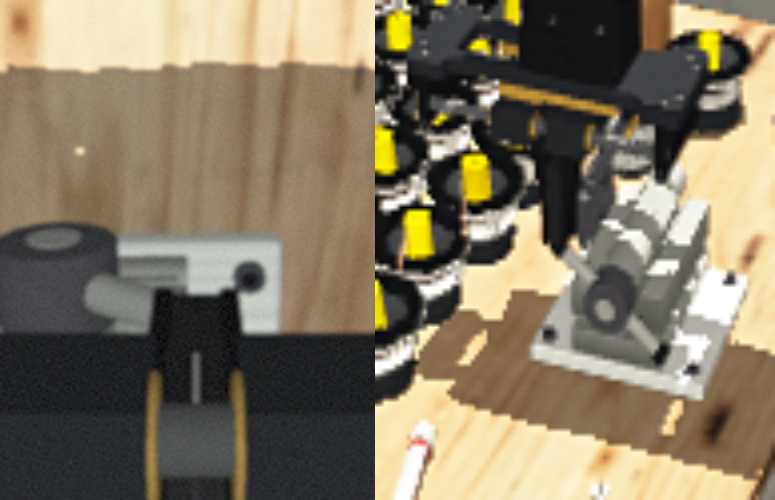

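Still skating over the cap end at 52°. Pressing down gives little torque here, so I'll push the upper bar sideways (+x) from its robot side instead, as the task text allows.

drive_tool(
  series=[
    {"offset":[0,0,-14],"rotation":[0,0,0],"fingers":255},
    {"offset":[0,-6,-26],"rotation":[0,0,0],"fingers":255},
    {"offset":[0,-20,-26],"rotation":[0,0,0],"fingers":255},
    {"offset":[0,-36,-26],"rotation":[0,0,0],"fingers":255},
    {"offset":[0,-36,-26],"rotation":[0,0,0],"fingers":255},
  ],
)

```text
clock: 5.0
tool_pos: [477.7, 101.2, 135.9]
tcp_rot: [0.679, 0.734, -0.001, -0.001]
contact_force: [-0.2, -0.3, -0.6]
width: 0.5
```

```bash
python3 - <<'E'
from h import *
s,p,r=cur(); print(s['clock'],p,s['contact_force'])
im=snap('wrist','w5.png'); b=snap('side','s5.png'); s,p,r=cur(); print(p)
cv2.imwrite('pics/w5z.png',np.hstack([cv2.resize(im[130:330,190:340],None,fx=2.5,fy=2.5,interpolation=cv2.INTER_CUBIC),cv2.resize(b[150:250,190:290],(400,500))]))
E
```

```text
5.0 [477.69869853 101.18265336 135.8830429 ] [-0.1945362  -0.27201338 -0.56089348]
[480.11885384 101.18003424 136.59555961]
```

View pics/w5z.png

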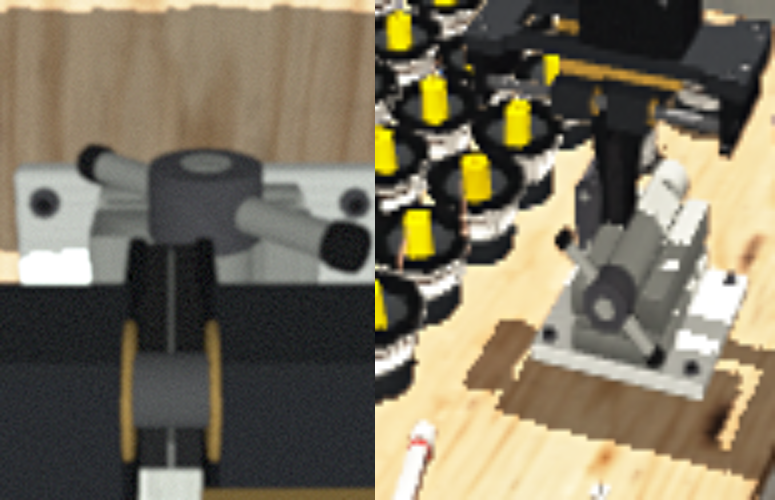

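drive_tool(
  series=[
    {"offset":[0,0,11],"rotation":[0,0,0],"fingers":255},
    {"offset":[0,0,22],"rotation":[0,0,0],"fingers":255},
    {"offset":[0,0,33],"rotation":[0,0,0],"fingers":255},
    {"offset":[0,2,33],"rotation":[0,0,0],"fingers":255},
    {"offset":[0,6,33],"rotation":[0,0,0],"fingers":255},
  ],
)

```text
clock: 5.52
tool_pos: [485.2, 101.6, 102.2]
tcp_rot: [0.679, 0.734, -0.001, -0.001]
contact_force: [-0.4, 0.2, 0.5]
width: 0.9
```

drive_tool(
  series=[
    {"offset":[0,4,0],"rotation":[0,0,0],"fingers":255},
    {"offset":[0,8,0],"rotation":[0,0,0],"fingers":255},
    {"offset":[0,12,0],"rotation":[0,0,0],"fingers":255},
    {"offset":[0,16,0],"rotation":[0,0,0],"fingers":255},
    {"offset":[0,20,0],"rotation":[0,0,0],"fingers":255},
  ],
)

```text
clock: 5.93
tool_pos: [506.7, 103.2, 104.4]
tcp_rot: [0.679, 0.734, -0.0, -0.0]
contact_force: [-1.4, -0.1, 0.7]
width: 0.2
```

drive_tool(
  series=[
    {"offset":[0,4,0],"rotation":[0,0,0],"fingers":255},
    {"offset":[0,8,0],"rotation":[0,0,0],"fingers":255},
    {"offset":[0,12,0],"rotation":[0,0,0],"fingers":255},
    {"offset":[0,15,0],"rotation":[0,0,0],"fingers":255},
    {"offset":[0,18,0],"rotation":[0,0,0],"fingers":255},
  ],
)

```text
clock: 6.35
tool_pos: [524.9, 104.7, 104.3]
tcp_rot: [0.679, 0.734, 0.0, 0.0]
contact_force: [-0.5, -0.6, 0.7]
width: 0.0
```

```bash
python3 - <<'E'
from h import *
s,p,r=cur(); print(s['clock'],p,s['contact_force'])
im=snap('wrist','w6.png'); b=snap('side','s6.png'); s,p,r=cur(); print(p)
cv2.imwrite('pics/w6z.png',np.hstack([cv2.resize(im[150:350,140:290],None,fx=2.5,fy=2.5,interpolation=cv2.INTER_CUBIC),cv2.resize(b[150:250,190:290],(400,500))]))
E
```

```text
6.35 [524.88657773 104.7014319  104.3471786 ] [-0.4903508  -0.59680076  0.65414485]
[525.15625874 104.67370294 104.47022849]
```

View pics/w6z.png

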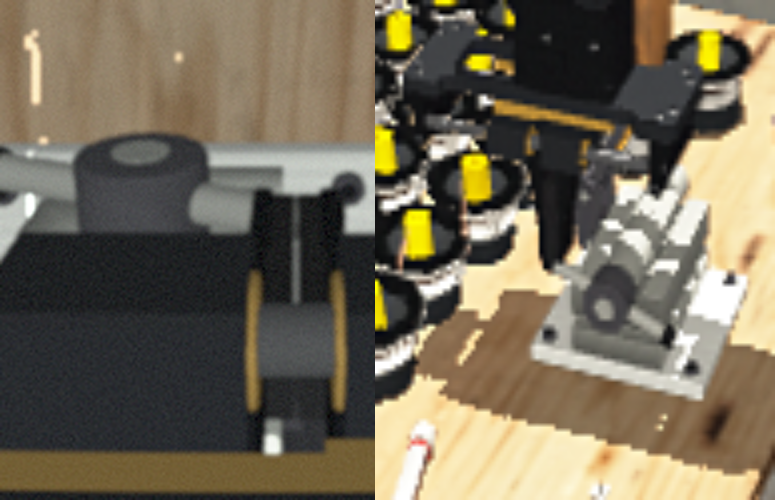

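drive_tool(
  series=[
    {"offset":[0,1,3],"rotation":[0,0,0],"fingers":255},
    {"offset":[0,2,6],"rotation":[0,0,0],"fingers":255},
    {"offset":[0,4,9],"rotation":[0,0,0],"fingers":255},
    {"offset":[0,5,12],"rotation":[0,0,0],"fingers":255},
    {"offset":[0,5,14],"rotation":[0,0,0],"fingers":255},
  ],
)

```text
clock: 6.87
tool_pos: [529.4, 105.0, 89.7]
tcp_rot: [0.679, 0.734, 0.0, 0.0]
contact_force: [1.9, 0.2, 1.8]
width: 0.7
```

```bash
python3 - <<'E'
from h import *
s,p,r=cur(); print(s['clock'],p,s['contact_force'])
im=snap('wrist','w7.png'); b=snap('side','s7.png'); s,p,r=cur(); print(p,s['contact_force'])
cv2.imwrite('pics/w7z.png',np.hstack([cv2.resize(im[150:350,140:290],None,fx=2.5,fy=2.5,interpolation=cv2.INTER_CUBIC),cv2.resize(b[150:250,190:290],(400,500))]))
E
```

```text
6.8667 [529.3997019  105.03472502  89.67740693] [1.87213581 0.19199414 1.83231944]
[529.08665103 104.97560596  89.62175193] [-0.37057865 -0.41742204  0.93338476]
```

View pics/w7z.png

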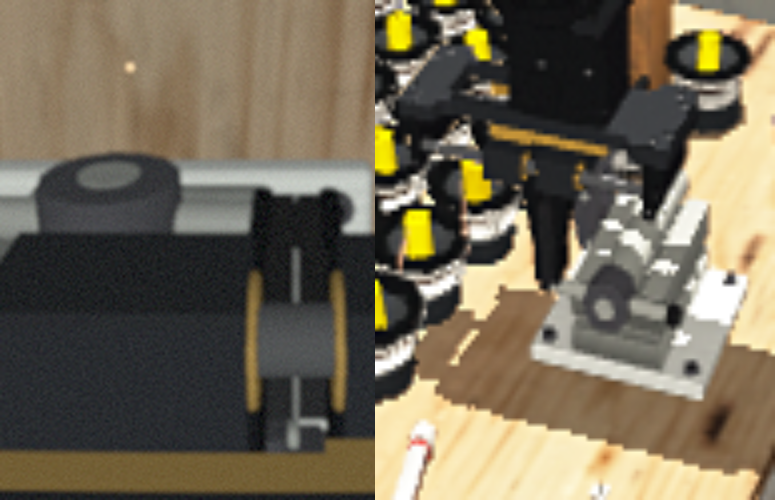

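drive_tool(
  series=[
    {"offset":[0,0,-20],"rotation":[0,0,0],"fingers":255},
    {"offset":[0,0,-45],"rotation":[0,0,0],"fingers":255},
    {"offset":[0,-6,-80],"rotation":[0,0,0],"fingers":255},
    {"offset":[-25,-18,-110],"rotation":[0,0,0],"fingers":255},
    {"offset":[-50,-36,-110],"rotation":[0,0,0],"fingers":255},
  ],
)

```text
clock: 7.38
tool_pos: [501.1, 52.4, 207.1]
tcp_rot: [0.678, 0.735, 0.004, 0.004]
contact_force: [1.2, -0.1, 0.6]
width: 0.9
```

```bash
python3 - <<'E'
from h import *
b=snap('side','s8.png');t=snap('top','t8.png'); s,p,r=cur(); print(s['clock'],p,s['contact_force']); im=snap('wrist','w8.png'); 
cv2.imwrite('pics/w8z.png',np.hstack([cv2.resize(im[100:300,140:340],(400,400),interpolation=cv2.INTER_CUBIC),cv2.resize(b[170:250,210:290],(400,400),interpolation=cv2.INTER_CUBIC)]))
for n in ('side','wrist','top'):
  for l in ('bar_end_a','clamp_tip'):
    for d in robot.place_of(n,l)[:2]:
        print(n,l,round(d['p'],2),np.round(np.array(d['centre'])[::-1]*[512,384],1).tolist())
E
```

```text
7.4833 [496.69558516  50.0486228  201.68255131] [-0.1286742  -0.04075748 -0.71420315]
side bar_end_a 0.9 [265.7, 211.6]
side bar_end_a 0.59 [233.3, 205.2]
side clamp_tip 0.49 [253.2, 168.5]
wrist bar_end_a 0.94 [312.1, 124.5]
wrist bar_end_a 0.7 [187.4, 127.4]
top bar_end_a 0.43 [239.2, 221.0]
```

View pics/w8z.png

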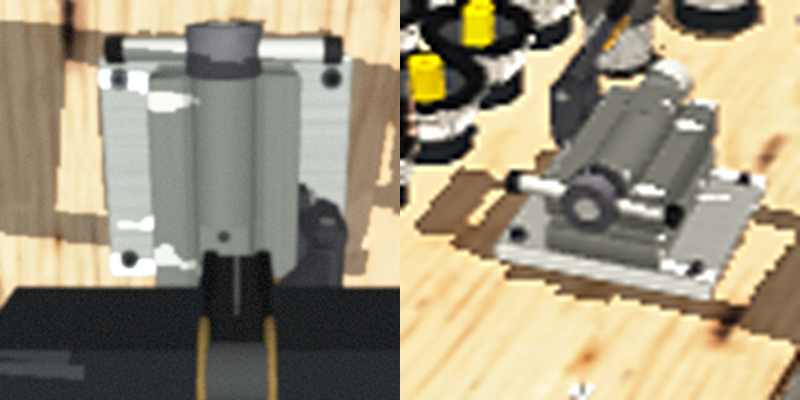

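```bash
python3 - <<'E'
from h import *
s,p,r=cur(); print(p)
def two(pw,ps):
    o,d=rays('wrist',[pw],s);o2,d2=rays('side',[ps]); x,e=tri([(o,d[0]),(o2,d2[0])]); print(np.round(x,1),e); return x
a=two((306.3,124.3),(232.8,205.9)); b=two((196.3,124.3),(264.5,212.7)); v=a-b
print((a+b)/2,np.linalg.norm(v),np.degrees(np.arctan2(v[2],np.hypot(*v[:2]))))
# side model: predict for angles
from scipy.optimize import least_squares
c=np.array([488,102,62.]); 
def f(q):
    x0,y0,z0,th,yaw=q; d=np.array([np.cos(th)*np.cos(yaw),np.cos(th)*np.sin(yaw),np.sin(th)])*46.5
    P=np.array([[x0,y0,z0]+d,[x0,y0,z0]-d])
    return np.r_[(project('side',P)-[[232.8,205.9],[264.5,212.7]]).ravel(), ((project('wrist',P,s)-[[306.3,124.3],[196.3,124.3]])*0.7).ravel(), (z0-62)*.5]
q=least_squares(f,[488,102,62,0,.08]); print(q.x[:3],np.degrees(q.x[3:]),q.fun.round(2))
E
```

```text
[497.05436984  52.98627363 199.30450478]
[532.9 109.1  66.8] [0.9, 0.9]
[440.6 101.2  62.9] [0.8, 0.8]
[486.74567446 105.14976928  64.85554093] 92.76395287332035 2.412910463264763
[487.33942761 105.13685346  63.18489458] [2.26554182 4.87266664] [-0.52  0.45 -0.47  0.52 -0.33  0.16 -0.    0.18  0.59]
```

```bash
python3 - <<'E'
from h import *
s,p,r=cur()
H=np.array([540.3,11.2,79]); xd=np.array([-.997,-.08,0])
print('hinge',project('side',H),project('top',H),project('wrist',H,s))
for a in (1.05,1.2,1.35,1.5):
    P=H+68*(np.cos(a)*xd+np.sin(a)*np.array([0,0,1])); print(a,P.round(0),project('side',P).round(1),project('top',P).round(1),project('wrist',P,s).round(1))
b=cv2.imread('pics/side0.png');t=cv2.imread('pics/top0.png')
cv2.imwrite('pics/c.png',np.hstack([cv2.resize(b[150:210,220:280],(400,400),interpolation=cv2.INTER_CUBIC),cv2.resize(t[160:210,250:300],(400,400),interpolation=cv2.INTER_CUBIC)]))
for n in ('side','top'):
  for l in ('clamp_arm','clamp_tip'):
    for d in robot.boxes_of(n,l)[:2]:
        q=np.array(d['rect'])*[512,384,512,384]; print(n,l,round(d['p'],2),q.round(1).tolist())
E
```

```text
hinge [[244.596819   185.49947031]] [[277.88327329 174.81002626]] [[301.86449935 238.09807398]]
1.05 [507.   8. 138.] [[255.4 169.5]] [[280.5 187.8]] [[265.1 274.1]]
1.2 [516.   9. 142.] [[252.3 167.7]] [[280.4 183.1]] [[278.3 277.4]]
1.35 [525.  10. 145.] [[249.1 166.3]] [[280.2 178.2]] [[292.6 279.8]]
1.5 [536.  11. 147.] [[245.8 165.3]] [[280.  173.2]] [[307.4 280.9]]
side clamp_tip 0.5 [251.0, 174.8, 15.2, 24.6]
top clamp_arm 0.69 [237.9, 213.0, 8.1, 17.8]
```

View pics/c.png

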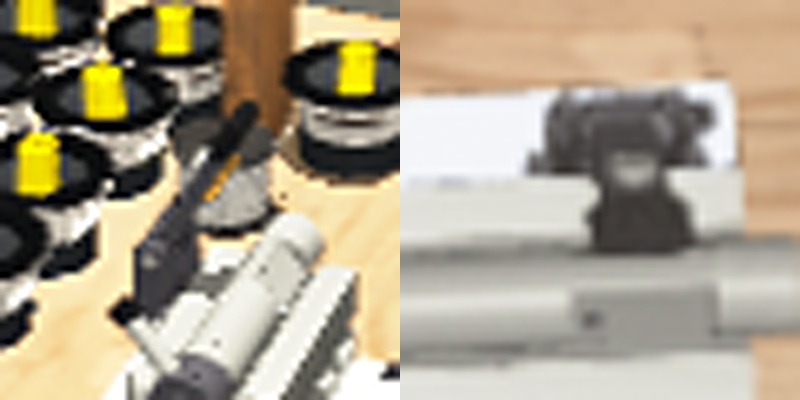

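drive_tool(
  series=[
    {"offset":[-15,16,0],"rotation":[0,0,0],"fingers":255},
    {"offset":[-30,33,0],"rotation":[0,0,0],"fingers":255},
    {"offset":[-45,50,5],"rotation":[0,0,0],"fingers":255},
    {"offset":[-45,52,20],"rotation":[0,0,0],"fingers":255},
    {"offset":[-45,52,38],"rotation":[0,0,0],"fingers":255},
  ],
)

```text
clock: 8.45
tool_pos: [554.9, 10.7, 163.0]
tcp_rot: [0.679, 0.734, 0.001, 0.001]
contact_force: [0.2, 0.6, 0.3]
width: 0.6
```

```bash
python3 - <<'E'
from h import *
b=snap('side','s9.png');t=snap('top','t9.png'); s,p,r=cur(); print(s['clock'],p,s['contact_force']); im=snap('wrist','w9.png'); 
cv2.imwrite('pics/w9z.png',np.hstack([cv2.resize(im[150:350,140:340],(400,400),interpolation=cv2.INTER_CUBIC),cv2.resize(b[140:220,210:290],(400,400),interpolation=cv2.INTER_CUBIC)]))
E
```

```text
8.55 [550.53633201  11.69723087 158.72356452] [-0.84708958 -0.32560544 -0.23974071]
```

View pics/w9z.png

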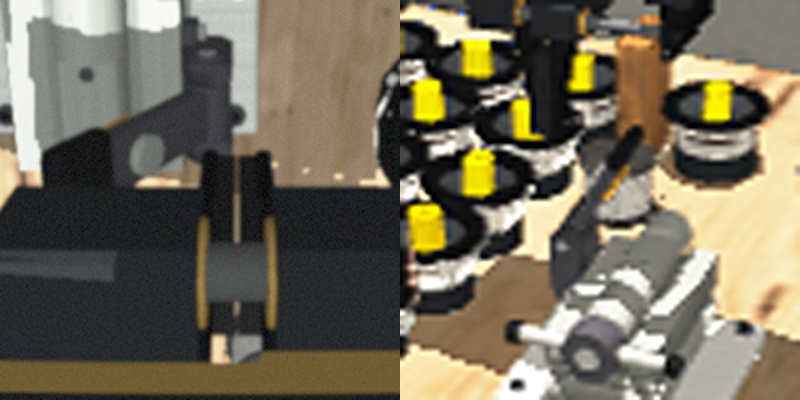

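drive_tool(
  series=[
    {"offset":[0,-9,3],"rotation":[0,0,0],"fingers":255},
    {"offset":[0,-18,5],"rotation":[0,0,0],"fingers":255},
    {"offset":[0,-27,6],"rotation":[0,0,0],"fingers":255},
    {"offset":[0,-35,7],"rotation":[0,0,0],"fingers":255},
    {"offset":[0,-42,7],"rotation":[0,0,0],"fingers":255},
  ],
)

```text
clock: 9.02
tool_pos: [511.0, 8.3, 156.1]
tcp_rot: [0.679, 0.734, 0.001, 0.001]
contact_force: [3.9, 0.7, 0.7]
width: 0.2
```

```bash
python3 - <<'E'
from h import *
b=snap('side','s10.png'); s,p,r=cur(); print(s['clock'],p,s['contact_force']); im=snap('wrist','w10.png'); 
cv2.imwrite('pics/w10z.png',np.hstack([cv2.resize(im[150:350,140:340],(400,400),interpolation=cv2.INTER_CUBIC),cv2.resize(b[140:220,210:290],(400,400),interpolation=cv2.INTER_CUBIC)]))
E
```

```text
9.0667 [509.92706677   8.24153664 155.9307823 ] [ 1.86270712  0.35520006 -0.33865471]
```

View pics/w10z.png

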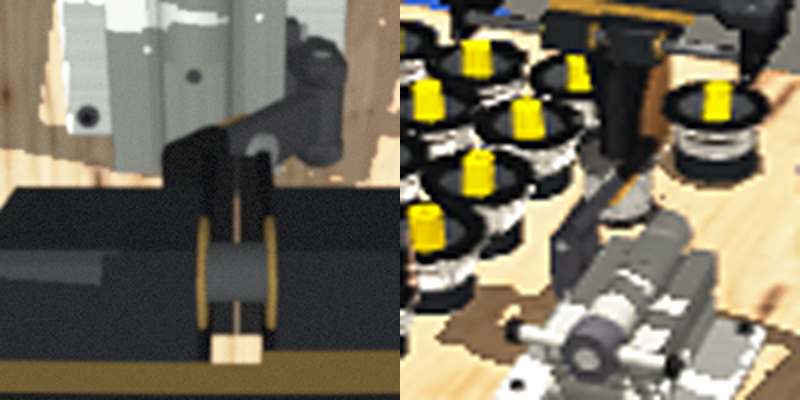

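drive_tool(
  series=[
    {"offset":[0,-5,4],"rotation":[0,0,0],"fingers":255},
    {"offset":[0,-10,9],"rotation":[0,0,0],"fingers":255},
    {"offset":[0,-15,14],"rotation":[0,0,0],"fingers":255},
    {"offset":[0,-20,20],"rotation":[0,0,0],"fingers":255},
    {"offset":[0,-24,26],"rotation":[0,0,0],"fingers":255},
  ],
)

```text
clock: 9.53
tool_pos: [486.6, 6.3, 128.5]
tcp_rot: [0.679, 0.734, 0.0, 0.0]
contact_force: [2.8, 0.3, 3.0]
width: 0.5
```

drive_tool(
  series=[
    {"offset":[0,-3,4],"rotation":[0,0,0],"fingers":255},
    {"offset":[0,-6,8],"rotation":[0,0,0],"fingers":255},
    {"offset":[0,-9,12],"rotation":[0,0,0],"fingers":255},
    {"offset":[0,-11,15],"rotation":[0,0,0],"fingers":255},
    {"offset":[0,-12,18],"rotation":[0,0,0],"fingers":255},
  ],
)

```text
clock: 9.95
tool_pos: [474.5, 5.5, 110.7]
tcp_rot: [0.679, 0.734, -0.0, -0.0]
contact_force: [1.8, -0.0, 2.0]
width: 0.5
```

```bash
python3 - <<'E'
from h import *
b=snap('side','s11.png'); s,p,r=cur(); print(s['clock'],p,s['contact_force']); im=snap('wrist','w11.png'); 
cv2.imwrite('pics/w11z.png',np.hstack([cv2.resize(im[150:350,140:340],(400,400),interpolation=cv2.INTER_CUBIC),cv2.resize(b[150:230,210:290],(400,400),interpolation=cv2.INTER_CUBIC)]))
E
```

```text
10.0 [474.05910853   5.49000509 110.181396  ] [0.82013067 0.4681505  0.86365889]
```

View pics/w11z.png

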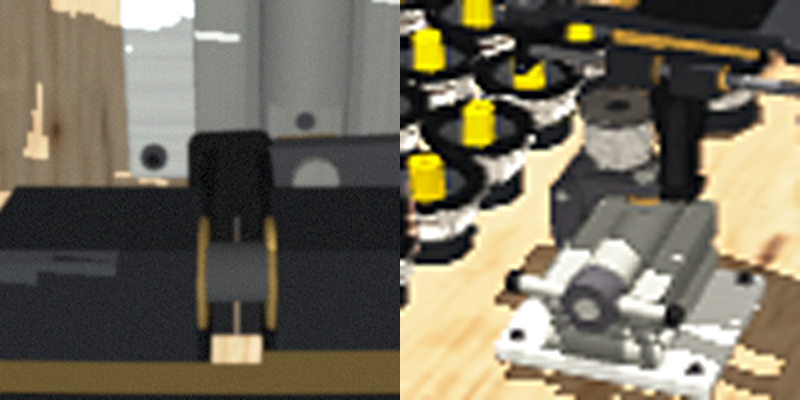

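drive_tool(
  series=[
    {"offset":[0,0,2],"rotation":[0,0,0],"fingers":255},
    {"offset":[0,0,3],"rotation":[0,0,0],"fingers":255},
    {"offset":[0,0,4],"rotation":[0,0,0],"fingers":255},
    {"offset":[0,0,5],"rotation":[0,0,0],"fingers":255},
    {"offset":[0,0,6],"rotation":[0,0,0],"fingers":255},
  ],
)

```text
clock: 10.47
tool_pos: [474.6, 5.5, 105.0]
tcp_rot: [0.679, 0.734, -0.0, -0.0]
contact_force: [-1.9, -0.3, 2.8]
width: 0.3
```

drive_tool(
  series=[
    {"offset":[0,0,1],"rotation":[0,0,0],"fingers":255},
    {"offset":[0,0,2],"rotation":[0,0,0],"fingers":255},
    {"offset":[0,0,3],"rotation":[0,0,0],"fingers":255},
    {"offset":[0,0,4],"rotation":[0,0,0],"fingers":255},
    {"offset":[0,0,4],"rotation":[0,0,0],"fingers":255},
  ],
)

```text
clock: 10.88
tool_pos: [474.8, 5.4, 102.5]
tcp_rot: [0.679, 0.734, -0.0, -0.0]
contact_force: [-8.6, 0.8, 16.2]
width: 0.7
```

drive_tool(
  series=[
    {"offset":[0,0,1],"rotation":[0,0,0],"fingers":255},
    {"offset":[0,0,2],"rotation":[0,0,0],"fingers":255},
    {"offset":[0,0,2],"rotation":[0,0,0],"fingers":255},
    {"offset":[0,0,2],"rotation":[0,0,0],"fingers":255},
    {"offset":[0,0,2],"rotation":[0,0,0],"fingers":255},
  ],
)

```text
clock: 11.3
tool_pos: [474.8, 5.4, 102.2]
tcp_rot: [0.679, 0.734, -0.001, -0.0]
contact_force: [-15.2, 1.5, 30.1]
width: 0.4
```

```bash
python3 - <<'E'
from h import *
b=snap('side','s12.png'); s,p,r=cur(); print(s['clock'],p,s['contact_force']); im=snap('wrist','w12.png'); 
cv2.imwrite('pics/w12z.png',np.hstack([cv2.resize(im[150:350,140:340],(400,400),interpolation=cv2.INTER_CUBIC),cv2.resize(b[150:230,210:290],(400,400),interpolation=cv2.INTER_CUBIC)]))
E
```

```text
11.35 [474.85431585   5.41543109 102.21802612] [-15.43298041   1.30962489  30.20055055]
```

View pics/w12z.png

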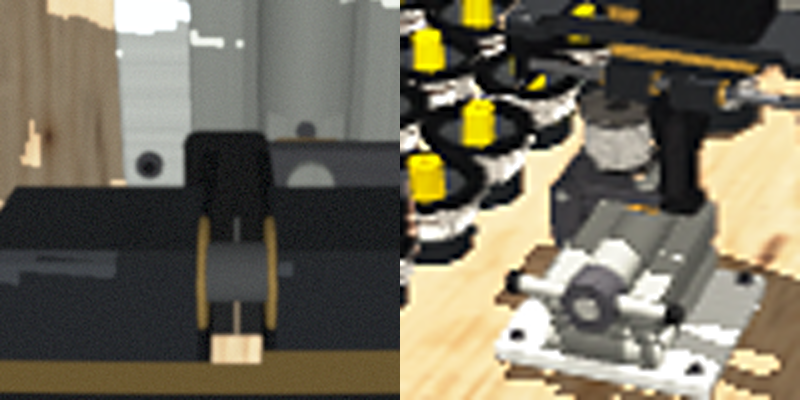

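drive_tool(
  series=[
    {"offset":[0,0,-5],"rotation":[0,0,0],"fingers":255},
    {"offset":[0,0,-15],"rotation":[0,0,0],"fingers":255},
    {"offset":[0,0,-50],"rotation":[0,0,0],"fingers":255},
    {"offset":[0,0,-85],"rotation":[0,0,0],"fingers":255},
    {"offset":[0,0,-115],"rotation":[0,0,0],"fingers":255},
  ],
)

```text
clock: 11.82
tool_pos: [475.0, 5.5, 216.1]
tcp_rot: [0.679, 0.734, 0.0, 0.0]
contact_force: [2.3, -1.3, 1.1]
width: 0.3
```

drive_tool(
  series=[
    {"offset":[-30,0,0],"rotation":[0,0,0],"fingers":255},
    {"offset":[-65,0,0],"rotation":[0,0,0],"fingers":255},
    {"offset":[-80,5,0],"rotation":[0,0,0],"fingers":255},
    {"offset":[-80,10,0],"rotation":[0,0,0],"fingers":255},
    {"offset":[-80,10,0],"rotation":[0,0,0],"fingers":255},
  ],
)

```text
clock: 12.23
tool_pos: [491.8, -74.0, 214.2]
tcp_rot: [0.68, 0.734, 0.0, 0.0]
contact_force: [0.1, 0.0, -0.3]
width: 0.5
```

```bash
python3 - <<'E'
from h import *
b=snap('side','s13.png'); s,p,r=cur(); print(s['clock'],p,s['contact_force']); im=snap('wrist','w13.png'); t=snap('top','t13.png')
H=np.array([540.3,11.2,79]); xd=np.array([-.997,-.08,0])
for a in (0,.1,.2):
    P=H+68*(np.cos(a)*xd+np.sin(a)*np.array([0,0,1])); print(a,project('side',P).round(1),project('top',P).round(1),project('wrist',P,s).round(1))
cv2.imwrite('pics/w13z.png',np.hstack([cv2.resize(im[60:260,160:360],(400,400),interpolation=cv2.INTER_CUBIC),cv2.resize(b[160:240,210:290],(400,400),interpolation=cv2.INTER_CUBIC)]))
E
```

```text
12.2833 [491.2477971  -73.21577255 213.93833252] [-0.06090353  0.34981204 -0.61919605]
0 [[266.5 189.2]] [[279.7 205.7]] [[241.8  90.9]]
0.1 [[266.5 187.1]] [[279.9 205.4]] [[241.8  91. ]]
0.2 [[266.1 185.1]] [[280.1 204.8]] [[242.7  91. ]]
```

View pics/w13z.png

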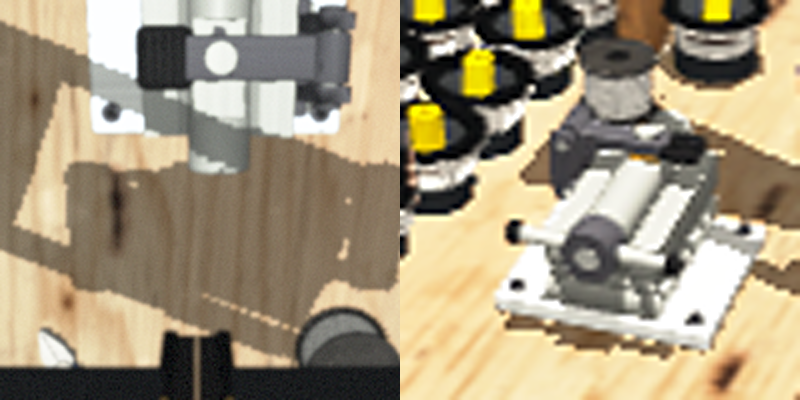

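View pics/t13.png

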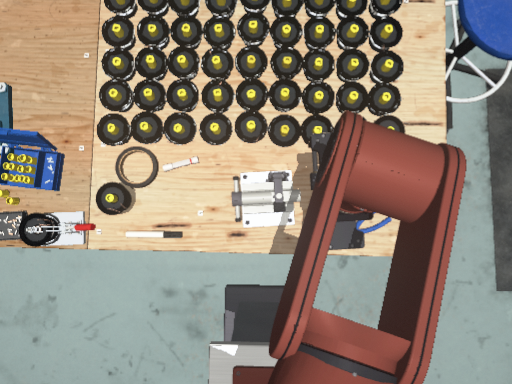

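```bash
python3 - <<'E'
from h import *
c=np.array([487.3,102,62])
for yaw in (4.6,):
  for th in (-4,-2,0,2,4,6):
    t,y=np.radians([th,yaw]); d=46.5*np.array([np.cos(t)*np.cos(y),np.cos(t)*np.sin(y),np.sin(t)])
    q=project('side',[c+d,c-d]); print(th,q.round(1).tolist(),(q[1]-q[0]).round(2))
b=cv2.imread('pics/side0.png')
for f in ('s8','s13'):
  b=cv2.imread(f'pics/{f}.png').max(2)
  for (x0,x1,y0,y1) in ((226,240,200,212),(258,271,206,219)):
    m=(b[y0:y1,x0:x1]<60).astype(np.uint8); n,l,st,ce=cv2.connectedComponentsWithStats(m); 
    print(f,[(st[i,4],np.round(ce[i]+[x0,y0],1).tolist()) for i in range(1,n) if st[i,4]>8])
E
```

```text
-4 [[232.9, 207.6], [264.4, 211.5]] [31.54  3.84]
-2 [[232.9, 207.2], [264.5, 212.0]] [31.61  4.84]
0 [[232.8, 206.7], [264.5, 212.5]] [31.64  5.82]
2 [[232.8, 206.2], [264.5, 213.0]] [31.63  6.8 ]
4 [[232.8, 205.7], [264.4, 213.5]] [31.59  7.77]
6 [[232.9, 205.2], [264.4, 213.9]] [31.5   8.73]
s8 []
s8 [(np.int32(14), [264.1, 212.6])]
s13 []
s13 [(np.int32(10), [264.0, 212.8])]
```

Clamp lies level over the flat: thumb rest at side px (267,189), against about (266,188) predicted for closed. The bar is level within about 2°, and the bystanders look as they did at the start where they can be seen. Handing in.

```bash
python3 -c "
from h import *
print(robot.close_job(), robot.read_state()['clock'])"
```

```text
the job is handed in; nothing more can be done
the job is handed in; nothing more can be done
```

The spindle is rolled so a flat faces up, the clamp arm is pressed down on that flat, and the job is handed in at about 12.4 s. No verdict is reported.

**Rolling the spindle:** My first two pushes, straight down on the high end of the cross bar, only slid off the cap's end. I then pushed that end sideways and finished with a light downward press, with the clamp still open.

**Clamping:** I swung the arm over from its far side and pressed the thumb rest until it stopped, at about 30 N. The height there fits the closed position.

**Last checks:**
- **Flat:** the side picture shows the bar about 2° off level, give or take 1.5°, against the 7° limit. The two measurements made before clamping gave about 2.3–2.7°.
- **Clamp angle:** I judged it closed from the height of the stop and the pictures, and did not measure it directly.
- **Spindle position:** it still looks seated in the V. I did not measure its place along the groove accurately; my estimates of it disagreed by about 4 mm, against the 12 mm limit.
- **Bystanders:** the tape, plug gauge and marker pen look unmoved in the last top picture. The arm hid the spool and most of the side cutters there, but I never moved it low near either.
- **Contact:** the gripper is clear of everything, with about zero force on it.

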